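Close the framing jig around a stained-glass panel

ROBOT

A 7-joint arm with a two-finger parallel gripper is mounted at the origin on the work surface. World frame = base frame: x ahead of the robot, y to its left, z up, the work surface at z = 0. Lengths are in m, angles in rad, forces in N, time in s.
With the tool pointing down it reaches from about 0.4 to 0.85 m from the base axis. Payload 10.4 kg.
Tool frame: the origin (TCP) lies at the very end of the fingers, on their centre line; the grasp point (between the pads) lies 19 mm behind it; x points along the fingers, z is the direction in which the jaws open and shut, and the axes are right-handed (so a half turn about x gives the same grasp; the last joint's range is limited). The gripper opens to 85 mm and grips with 20 to 120 N. Pads are 22 mm wide; open, the fingers measure 114 mm over their backs; the gripper's body (76 mm by 85 mm) begins 54 mm behind the grasp point. The pads swing forward as they close: fully open they stand 13 mm farther back than shut.
Start: joints at [1.317, 0.332, -0.065, 1.46, 0.022, 1.35, -0.088], TCP at [0.143, -0.608, 0.231] pointing down, gripper open.
Joint ranges: [-2.6, 2.6], [-0.5, 2.12], [-1.47, 1.34], [0.16, 2.42], [-1.27, 4.41], [0.06, 2.06], [-2.6, 2.6]. Speed limits (rad/s): [2.22, 2.22, 2.79, 2.79, 3.14, 3.14, 3.14].

INTERFACE

Orientations are given as a unit quaternion [x, y, z, w].
In Python, from workcell import readout, camera, manip gives the robot as it stands.
- The arm moves only by the shell command python3 -m inch 'ROWS' [FORCE]. ROWS is JSON, a list of rows, each a list of 3 entries, a list of its own where there are three numbers: the turn, a rotation vector about the tool's x, y, z in degrees, then the shift along the tool's x, y, z in mm, then the closure, from 0 (fully open) to 1 (shut). In form: [[[wx, wy, wz], [dx, dy, dz], hand], ...]. A call has 1 to 10 rows; each row is the pose to reach, as a shift and turn from the pose measured when the call began, along the tool's axes at that moment; what a row does not reach only later rows make up. A row lasts 1/8 s, in which the tool goes at most 62.5 mm and 10.7 degrees, less where a joint would pass 70% of its speed; a pose out of reach is approached as far as the arm can. A call with a gripper value outside its range is refused whole. The fingers move at their own pace and stop on an object; FORCE is the grip in N (left out, the last holds). Time passes only in rows, so rows that repeat a pose let the fingers close. It gives the time, the measured TCP pose, the force and the opening at its end, in the units of the state.
- readout.get_obs(): the state, without advancing time (a new reading comes with each control period).
- camera(name): name is "scene" or "top" or "wrist"; returns a dict with "pixels" (480x640x3 uint8, red, green, blue), "range_z" (480x640 float32, m along the optical axis (not along the pixel's ray), 0 where there is no reading), "intrinsics" (3x3 intrinsics, pixels), "extrinsics" (4x4, takes a point from world to camera coordinates); the wrist camera has in their place "T_tool_cam" (4x4, takes a point from camera to tool coordinates, whose origin is the TCP and whose axes are the tool frame's). Camera axes: x right, y down, z forward; pixel columns grow to the right and rows downward; lengths in m; the calibration is good to about 2 mm. A picture is of the moment at which its call begins: read the wrist's pose just before it.
- manip.hand_in(): hands the job in, once; it reports no verdict.
The state is a dict: "clock": time; "joint_pos": joint angles; "joint_velocities": joint speeds; "tau": joint torques, N m; "position": TCP position; "ee_rot": TCP orientation; "ft_force": force on the tool from outside, world axes, zero at the start; "torque": the same for the moment, N m; "grip_width": opening from 0.0 (shut) to 1.0 (fully open).
Only numpy, scipy, OpenCV 4.12 (cv2) and the standard library are available. Lean on these libraries where they do the work, as an engineer would, in place of code of your own. Each camera call takes 0.05 s, during which the arm holds its last target.

TASK

Square up the leaded glass panel for soldering: with the fingertips, push the two sliding wooden fences of the jig (the near one and the right-hand one) fully home against their stops, so that they press the panel square into the corner of the two fixed battens. Do not touch the glass itself - the fences alone may move it, and it must not be lifted - and leave everything else standing about undisturbed.

Things in the scene. Friction and masses are not known exactly. Their poses are not given: they have to be found in the camera images.
- jig: plywood jig board fixed to the table, 320 x 420 mm, 18 thick, its top at z = 0.018; turned up to 0.25 rad. Origin: on the table, under the centre of the closed opening (the board reaches from x -190 to +130 and y -250 to +170 mm of it). Its x axis points away from the robot, y to the left. Two pine battens 30 wide and 24 high are fixed on it: the far one (inner face at x = +71.5, y from -101 to +134) and the left one (inner face at y = +101.5, x from -71.5 to +71.5).
- panel: leaded stained-glass panel, 140 (x) x 200 (y) x 8 mm, 0.3 to 0.55 kg, lying loose on the board between fences and battens, some 8 to 20 mm out of place in x and y and a little askew. Origin under its centre; when squared up it lies on the jig's origin, 18 mm above it. With both fences home it has 3 mm of play each way. Not to be touched.
- near_fence (a joint): near fence: pine bar 160 (jig y) x 22 (jig x) x 30 mm high, its underside 1 mm over the board, its top at z = 0.049 (two bolt heads 6 mm higher, 50 mm either side of its middle). It slides along the jig's x axis; value in m: 0 = home against a solid stop (inner face at jig x = -71.5), up to 0.06 open towards the robot. Starts 0.03 to 0.05 open; friction about 1.5 N, plus 1 to 4 N when pushing the panel; it stays where it is left.
- near_face (a point): centre of the near fence's outer face (the one towards the robot, normal -x of the jig), 34 mm above the table; moves with the fence
- side_fence (a joint): right-hand fence: pine bar 110 (jig x) x 22 (jig y) x 30 mm high, its underside 1 mm over the board, its top at z = 0.049 (two bolt heads 6 mm higher, 35 mm either side of its middle). It slides along the jig's y axis; value in m: 0 = home against a solid stop (inner face at jig y = -101.5), up to 0.06 open to the right. Starts 0.03 to 0.05 open; friction as for the near fence.
- side_face (a point): centre of the right-hand fence's outer face (normal -y of the jig), 34 mm above the table; moves with the fence
- flux_jar: small glass jar with steel lid, 40 across, 42 high, stands on the jig board's far right corner; origin under its centre; to be left alone
- foil_roll: roll of copper foil lying flat, 60 across, 8 high, on the jig board's near right corner; origin under its centre; to be left alone
- solder_spool: small black-flanged solder spool standing upright, 44 across, 36 high, on the jig board's near left corner; origin under its centre; to be left alone
- hammer: hammer lying on the table left of the board; to be left alone
- mug: white mug standing on the table left of the board, 80 across, 90 high; to be left alone
- brush: brush lying on the table right of the board; to be left alone
- nail_tray: wooden tray 110 x 80 x 30 on the table right of the board; to be left alone

How it is judged:
By the outcome, as a careful person would: the job done as asked, in the order asked, and still so for the second after the job is handed in, with the robot touching nothing.
It also fails if it takes over 48 s, if anything falls off the work surface, if the arm or the gripper's body presses on something with over 40 N, if the wrist force passes 120 N, or if a joint passes its speed limit or range.

## Working session

There is one attempt and no reset: what is moved stays moved. The work goes in short steps, Python scripts to look and compute and a shell command to move; the robot and the scene stay as the last step left them, time stands still between calls to the robot, and variables do not carry over. Pictures are saved under pics/ and viewed, and the job is handed in when it is done.

```bash
mkdir -p pics; ls; python3 - <<'E'
from workcell import readout, camera, manip
import cv2
o=readout.get_obs()
for k in o: print(k,o[k])
for n in ("top","scene"):
    c=camera(n); cv2.imwrite(f"pics/{n}0.png",c["pixels"][:,:,::-1]); print(c["intrinsics"],c["extrinsics"])
    import pickle; pickle.dump(c,open(f"{n}0.pkl","wb"))
E
```

```text
pics
clock 0.0
joint_pos [ 1.31742695  0.3328612  -0.0646732   1.46095432  0.02159543  1.34987863
 -0.08850731]
joint_velocities [-1.12872373e-03 -7.79529034e-04  1.01842470e-04  1.63562872e-04
  1.00524825e-03  6.54345616e-05 -7.52754854e-04]
tau [-2.85446913e-04 -6.25446153e+01  4.87365935e-02 -3.91603124e+01
  1.61840947e-02  9.99039214e-03  1.98789098e-05]
position [ 0.1428494  -0.60807229  0.23051631]
ee_rot [ 0.43940333  0.55464138 -0.43882506  0.55383231]
ft_force [ 0.57575031  0.52949589 -0.20767243]
torque [ 0.01492196 -0.07359266 -0.01402692]
grip_width 0.9995224984304844
[[562.74822339   0.         314.38196573]
 [  0.         562.74822339 233.1238308 ]
 [  0.           0.           1.        ]] [[ 0.01294808 -0.99985138 -0.01138308 -0.03406581]
 [-0.98978084 -0.01119925 -0.14215648  0.55462337]
 [ 0.14200787  0.01310741 -0.98977874  1.61581339]
 [ 0.          0.          0.          1.        ]]
[[518.07900772   0.         335.57799308]
 [  0.         518.07900772 233.18189163]
 [  0.           0.           1.        ]] [[ 0.86920201  0.49424851  0.01436231 -0.4918839 ]
 [ 0.43189475 -0.74476174 -0.50872083 -0.24991912]
 [-0.24073801  0.44838417 -0.86081173  1.41753588]
 [ 0.          0.          0.          1.        ]]
```

View pics/top0.png

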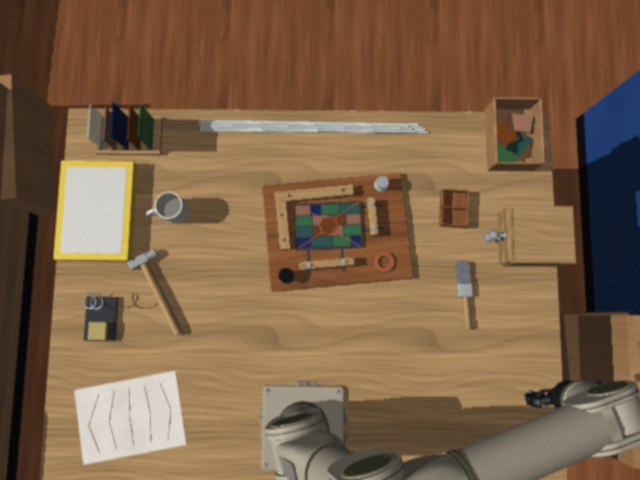

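View pics/scene0.png

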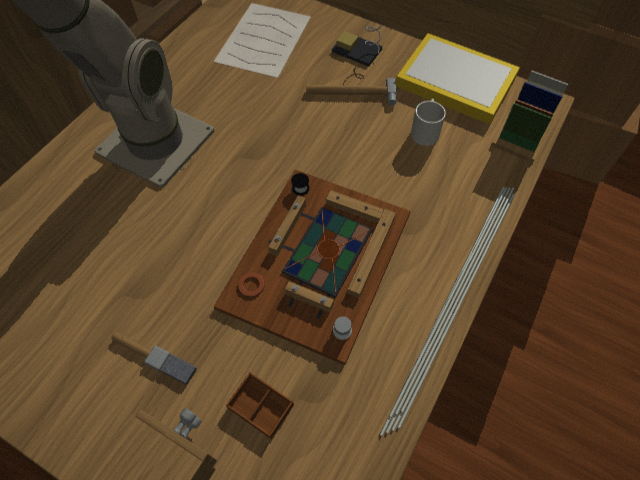

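The top view shows the board at about (264-412, 175-290). The near fence is at (326,264), the side fence at (373,216), and the panel at (328,226). The jar (381,184), spool (287,275) and roll (385,262) sit on the corners. Next I'll measure the board and fences.

```bash
cat > h.py <<'E'
import numpy as np, cv2, pickle
def plane(c,uv,z):
    K=c["intrinsics"];E=c["extrinsics"];R=E[:3,:3];t=E[:3,3]
    o=-R.T@t; uv=np.atleast_2d(uv).astype(float)
    d=np.c_[(uv-[K[0,2],K[1,2]])/[K[0,0],K[1,1]],np.ones(len(uv))]@R
    s=(z-o[2])/d[:,2]; return o+s[:,None]*d
def proj(c,p):
    E=c["extrinsics"];q=np.atleast_2d(p)@E[:3,:3].T+E[:3,3]; q=q@c["intrinsics"].T; return q[:,:2]/q[:,2:]
E
python3 - <<'E'
import pickle,cv2,numpy as np
from h import *
c=pickle.load(open("top0.pkl","rb"));im=c["pixels"]
cr=cv2.resize(im[160:310,245:430],None,fx=4,fy=4,interpolation=cv2.INTER_CUBIC)
cv2.imwrite("pics/topcrop.png",cr[:,:,::-1])
for p in [(268,200),(400,230),(320,280),(250,230),(430,230),(327,264),(373,216)]: print(p,im[p[1],p[0]],cv2.cvtColor(im,cv2.COLOR_RGB2HSV)[p[1],p[0]])
c=pickle.load(open("scene0.pkl","rb"));im=c["pixels"]
cr=cv2.resize(im[165:365,205:420],None,fx=3,fy=3,interpolation=cv2.INTER_CUBIC)
cv2.imwrite("pics/scenecrop.png",cr[:,:,::-1])
E
```

```text
(268, 200) [138  88  55] [ 12 153 138]
(400, 230) [124  78  48] [ 12 156 124]
(320, 280) [114  72  44] [ 12 157 114]
(250, 230) [162 130  90] [ 17 113 162]
(430, 230) [163 130  89] [ 17 116 163]
(327, 264) [167 133  92] [ 16 115 167]
(373, 216) [173 140  97] [ 17 112 173]
```

View pics/topcrop.png

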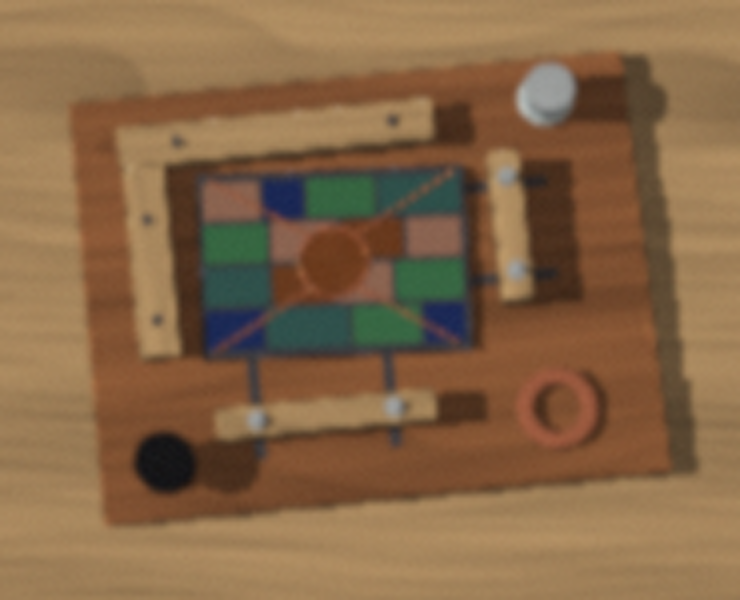

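View pics/scenecrop.png

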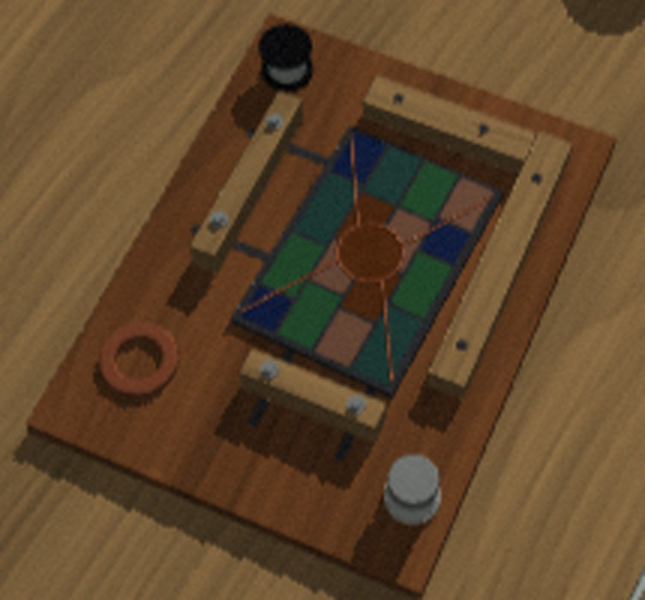

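```bash
python3 - <<'E'
import pickle,cv2,numpy as np
from h import *
c=pickle.load(open("top0.pkl","rb"));im=c["pixels"]
hsv=cv2.cvtColor(im,cv2.COLOR_RGB2HSV)
print(hsv.shape)
m=((hsv[...,1]>135)&(hsv[...,0]<15)).astype(np.uint8); m[:160]=0;m[310:]=0;m[:,:245]=0;m[:,430:]=0
m=cv2.morphologyEx(m,cv2.MORPH_OPEN,np.ones((2,2)))
pts=cv2.findNonZero(m); hull=cv2.convexHull(pts)[:,0]
# corners: approx + manual
pk=np.array([(70,103),(622,55),(670,470),(108,524)])/4+[245,160]-0.375
P=plane(c,pk,.018)
print("manual",pk,P.round(4))
r=cv2.minAreaRect(plane(c,hull,.018)[:,:2].astype(np.float32)*1000);print(r,cv2.boxPoints(r))
# axis: TL = jig(130,170), TR=(130,-250), BR=(-190,-250), BL=(-190,170)
J=np.array([(.13,.17),(.13,-.25),(-.19,-.25),(-.19,.17)])
W=P[:,:2]
Jc=J-J.mean(0);Wc=W-W.mean(0);H=Jc.T@Wc
th=np.arctan2(H[0,1]-H[1,0],H[0,0]+H[1,1]);R=np.array([[np.cos(th),-np.sin(th)],[np.sin(th),np.cos(th)]])
t=W.mean(0)-R@J.mean(0);print("th",th,"t",t,"res",(J@R.T+t-W)*1000)
def jig(uv4,z):
    uv=np.array(uv4)/4+[245,160]-0.375
    return ((plane(c,uv,z)[:,:2]-t)@R*1000).round(1)
print("battens corner/faces z.042", jig([(170,168),(180,355),(432,138),(435,100),(118,130)],.042))
print("near fence top corners", jig([(215,412),(437,393),(437,418),(217,440)],.049))
print("near bolts", jig([(257,419),(393,405)],.055))
print("side fence top corners", jig([(487,152),(517,151),(534,298),(502,301)],.049))
print("side bolts", jig([(507,176),(517,270)],.055))
print("panel",jig([(198,177),(465,168),(472,347),(208,357)],.026))
print("jar top",jig([(549,88)],.06),"roll",jig([(559,408)],.022),"spool top",jig([(165,462)],.054))
np.savez("jig0.npz",R=R,t=t)
E
```

```text
(480, 640, 3)
manual [[262.125 185.375]
 [400.125 173.375]
 [412.125 277.125]
 [271.625 290.625]] [[ 0.7019  0.1326  0.018 ]
 [ 0.7433 -0.2837  0.018 ]
 [ 0.4306 -0.3162  0.018 ]
 [ 0.3859  0.0964  0.018 ]]
((562.7308349609375, -95.37417602539062), (319.49151611328125, 419.9521484375), 6.1856513023376465) [[ 381.2901    96.16674]
 [ 426.5401  -321.34042]
 [ 744.1716  -286.9151 ]
 [ 698.9216   130.59207]]
th 0.10544215482865052 t [ 0.59106878 -0.04976979] res [[ 0.50793576  0.32181819]
 [ 3.34370372 -1.01570838]
 [-2.16614146 -2.1808193 ]
 [-1.68549802  2.87470948]]
battens corner/faces z.042 [[  67.6   97.8]
 [ -72.   102.4]
 [  71.7  -97.5]
 [ 100.2 -102.7]
 [  99.9  133.8]]
near fence top corners [[-116.7   80.4]
 [-118.   -81.3]
 [-136.1  -79.5]
 [-137.1   80.7]]
near bolts [[-125.1   50.4]
 [-124.2  -48.4]]
side fence top corners [[  56.  -136.2]
 [  54.6 -158.3]
 [ -55.3 -158.9]
 [ -55.3 -135.4]]
side bolts [[  35.5 -148.3]
 [ -34.5 -148.1]]
panel [[  62.1   78.2]
 [  50.  -120.9]
 [ -84.3 -112.1]
 [ -73.5   82.7]]
jar top [[  97.1 -185.5]] roll [[-134.9 -171.5]] spool top [[-149.8  119.4]]
```

```bash
cat >> h.py <<'E'
from scipy.spatial.transform import Rotation as Ro
_j=np.load("jig0.npz") if __import__("os").path.exists("jig0.npz") else None
def jw(x,y,z): return np.r_[_j["R"]@[x/1000,y/1000]+_j["t"],z/1000]
def wj(p): return np.r_[(np.array(p[:2])-_j["t"])@_j["R"],p[2]]*1000
def need(o,target,Rt=None):
    R0=Ro.from_quat(o["ee_rot"]); d=R0.inv().apply(np.array(target)-o["position"])*1000
    w=(R0.inv()*Rt).as_rotvec(degrees=True) if Rt is not None else None
    return d.round(1),None if w is None else w.round(1)
def down(yaw): # tool x down, tool z along horizontal direction at yaw
    z=np.array([np.cos(yaw),np.sin(yaw),0]);x=np.array([0,0,-1.]);return Ro.from_matrix(np.c_[x,np.cross(z,x),z])
E
python3 - <<'E'
from h import *
from workcell import readout
o=readout.get_obs()
print(Ro.from_quat(o["ee_rot"]).as_matrix().round(3))
# use minAreaRect / manual mean
th=.107; R=np.array([[np.cos(th),-np.sin(th)],[np.sin(th),np.cos(th)]])
ctr=np.array([.5641,-.0940]); t=ctr-R@[-.03,-.04]; np.savez("jig0.npz",R=R,t=t); print(t)
import h; h._j=np.load("jig0.npz")
for k in range(4): print(k,need(o,jw(-170,0,120),down(th+k*np.pi/2)), jw(-170,0,120))
print("side",jw(0,-195,30))
E
```

```text
[[-0.     0.973  0.229]
 [ 0.001  0.229 -0.973]
 [-1.    -0.    -0.001]]
[ 0.58965659 -0.05102488]
0 (array([ 111.2,  393.7, -461. ]), array([-82.9,  -0.1,  -0. ])) [ 0.42062883 -0.06918019  0.12      ]
1 (array([ 111.2,  393.7, -461. ]), array([-1.729e+02, -0.000e+00, -1.000e-01])) [ 0.42062883 -0.06918019  0.12      ]
2 (array([ 111.2,  393.7, -461. ]), array([97.1, -0.1,  0.1])) [ 0.42062883 -0.06918019  0.12      ]
3 (array([ 111.2,  393.7, -461. ]), array([ 7.1, -0.1,  0. ])) [ 0.42062883 -0.06918019  0.12      ]
side [ 0.6104818  -0.24490967  0.03      ]
```

```bash
python3 -m inch '[[[7,0,0],[40,394,-461],1],[[7,0,0],[40,394,-461],1],[[7,0,0],[40,394,-461],1],[[7,0,0],[40,394,-461],1],[[7,0,0],[40,394,-461],1],[[7,0,0],[40,394,-461],1],[[7,0,0],[40,394,-461],1],[[7,0,0],[40,394,-461],1],[[7,0,0],[40,394,-461],1],[[7,0,0],[40,394,-461],1]]' 40
```

```text
clock: 1.35
position: [0.4215, -0.0665, 0.1911]
ee_rot: [0.472, 0.527, -0.471, 0.527]
ft_force: [0.6, -1.1, -0.4]
grip_width: -0.002
```

```bash
python3 - <<'E'
from h import *
from workcell import readout,camera
o=readout.get_obs(); c=camera("wrist")
pickle.dump((o,c),open("w1.pkl","wb")); cv2.imwrite("pics/w1.png",c["pixels"][:,:,::-1])
print(o["joint_pos"].round(2) if hasattr(o["joint_pos"],'round') else o["joint_pos"], wj(o["position"]), c["T_tool_cam"].round(3))
print(need(o,jw(-165,0,60),down(.107-np.pi/2)))
E
```

```text
[ 0.75 -0.06 -0.67  1.97 -0.04  1.21 -1.36] [-168.82128764    2.52422605  191.08518723] [[-0.    -0.31   0.951 -0.143]
 [-0.    -0.951 -0.31   0.079]
 [ 1.    -0.     0.     0.   ]
 [ 0.     0.     0.     1.   ]]
(array([131.1,   3.8,   2.7]), array([ 0.2, -0.1, -0. ]))
```

View pics/w1.png

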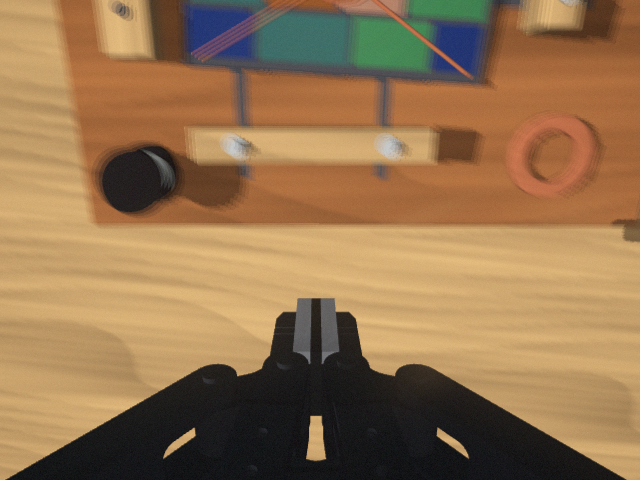

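```bash
cat >> h.py <<'E'
def wplane(o,c,uv,z):
    T=np.eye(4);T[:3,:3]=Ro.from_quat(o["ee_rot"]).as_matrix();T[:3,3]=o["position"]
    E=np.linalg.inv(T@c["T_tool_cam"]); return plane(dict(intrinsics=c["intrinsics"],extrinsics=E),uv,z)
E
python3 - <<'E'
from h import *
o,c=pickle.load(open("w1.pkl","rb"))
for n,uv,z in [("bolts",[(235,146),(390,146)],.055),("outer edge",[(190,164),(310,165),(435,165)],.049),("inner edge",[(190,126),(435,127)],.049),("board near",[(95,223),(500,223)],.018)]:
    for p in wplane(o,c,uv,z): print(n,p.round(4),wj(p).round(1))
print(c["range_z"][146,310])
E
```

```text
bolts [ 0.4644 -0.0102  0.055 ] [-120.2   53.9   55. ]
bolts [ 0.4753 -0.1089  0.055 ] [-119.8  -45.3   55. ]
outer edge [0.4486 0.0198 0.049 ] [-132.7   85.5   49. ]
outer edge [ 0.4567 -0.0593  0.049 ] [-133.1    6.    49. ]
outer edge [ 0.4658 -0.1417  0.049 ] [-132.8  -76.9   49. ]
inner edge [0.4731 0.0203 0.049 ] [-108.2   83.4   49. ]
inner edge [ 0.4899 -0.1369  0.049 ] [-108.3  -74.7   49. ]
board near [0.3895 0.0999 0.018 ] [-182.9  171.4   18. ]
board near [ 0.4239 -0.2089  0.018 ] [-181.7 -139.3   18. ]
0.28012177
```

Bolts and edges agree with the top view to about 4 mm, so the near fence is roughly 42 mm open. I'll come down behind its centre, with the TCP at z = 30 mm.

```bash
python3 -m inch '[[[0,0,0],[60,4,3],1],[[0,0,0],[110,4,3],1],[[0,0,0],[140,4,3],1],[[0,0,0],[160,4,3],1],[[0,0,0],[160,4,3],1],[[0,0,0],[160,4,3],1]]'; python3 - <<'E'
from h import *
from workcell import readout,camera
o=readout.get_obs(); c=camera("wrist")
cv2.imwrite("pics/w2.png",c["pixels"][:,:,::-1])
print(wj(o["position"]),o["ft_force"])
c=camera("scene");cv2.imwrite("pics/s2.png",cv2.resize(c["pixels"][165:365,205:420],None,fx=3,fy=3)[:,:,::-1])
E
```

```text
clock: 2.15
position: [0.4283, -0.0637, 0.0318]
ee_rot: [0.471, 0.528, -0.469, 0.528]
ft_force: [-0.5, -0.4, 0.0]
grip_width: -0.001
[-161.83540233    4.63065997   31.77355215] [-0.54478261 -0.38686817  0.01089109]
```

View pics/w2.png

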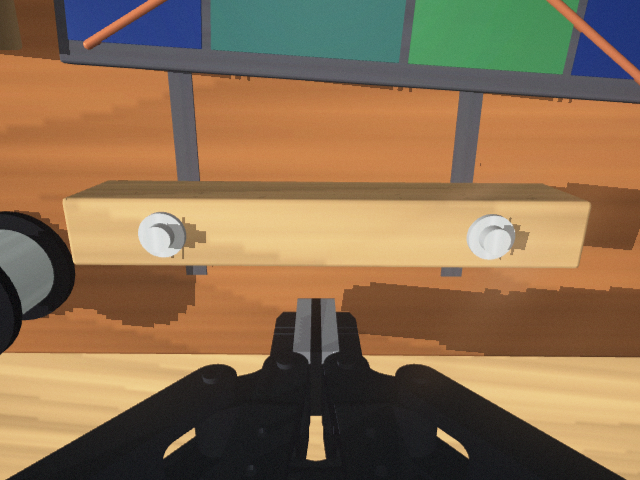

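View pics/s2.png

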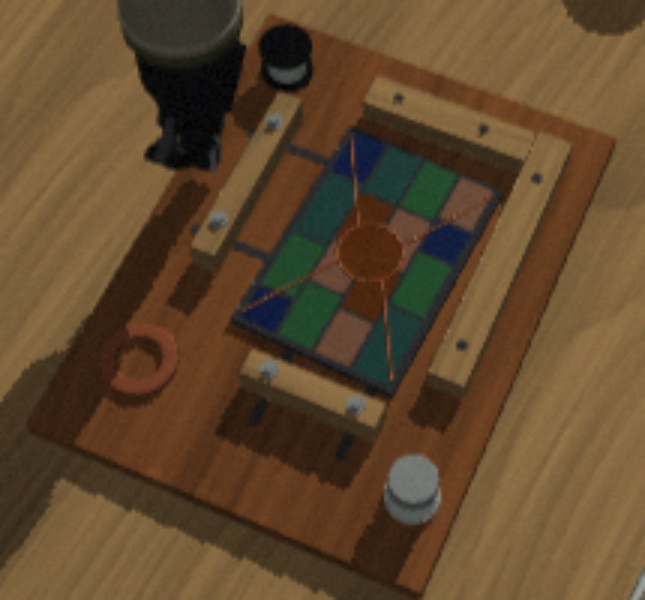

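Fingers stand behind the fence's middle, at about (316,300) with the fence edge at row 266. They are clear of the spool. Now pushing +y of the tool.

```bash
python3 -m inch '[[[0,0,0],[2,5,0],1],[[0,0,0],[2,10,0],1],[[0,0,0],[2,14,0],1],[[0,0,0],[2,18,0],1],[[0,0,0],[2,22,0],1],[[0,0,0],[2,26,0],1],[[0,0,0],[2,30,0],1],[[0,0,0],[2,34,0],1],[[0,0,0],[2,38,0],1],[[0,0,0],[2,42,0],1]]'; python3 - <<'E'
from h import *
from workcell import readout,camera
o=readout.get_obs(); c=camera("wrist")
cv2.imwrite("pics/w3.png",c["pixels"][:,:,::-1])
print(wj(o["position"]),o["ft_force"])
E
```

```text
clock: 3.5
position: [0.4704, -0.0591, 0.03]
ee_rot: [0.472, 0.528, -0.469, 0.528]
ft_force: [-2.2, -2.1, -1.0]
grip_width: -0.002
[-119.44403128    4.7114978    30.04318909] [-2.20613317 -2.14608393 -1.04840642]
```

View pics/w3.png

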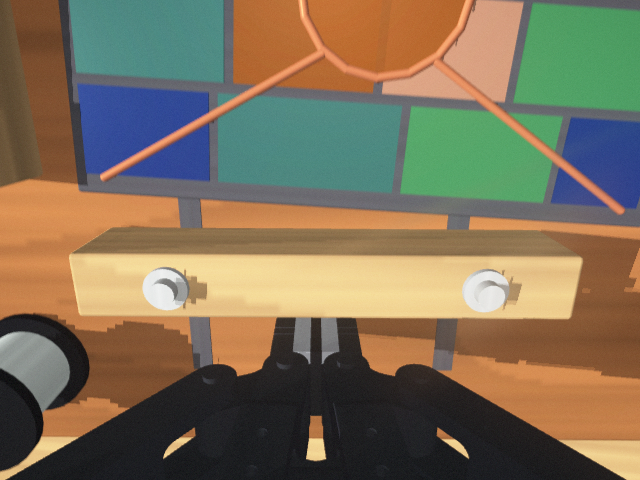

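Contact made (about 2 N), and the fence moves with the fingers; its inner face is still short of the panel edge. Continuing more slowly.

```bash
python3 -m inch '[[[0,0,0],[0,3,0],1],[[0,0,0],[0,5,0],1],[[0,0,0],[0,7,0],1],[[0,0,0],[0,9,0],1],[[0,0,0],[0,10,0],1],[[0,0,0],[0,11,0],1],[[0,0,0],[0,12,0],1]]'; python3 - <<'E'
from h import *
from workcell import readout,camera
o=readout.get_obs(); c=camera("wrist")
cv2.imwrite("pics/w4.png",c["pixels"][:,:,::-1])
print(wj(o["position"]),o["ft_force"])
E
```

```text
clock: 4.42
position: [0.4828, -0.0576, 0.0301]
ee_rot: [0.472, 0.528, -0.469, 0.528]
ft_force: [-3.1, -0.7, -0.1]
grip_width: 0.001
[-106.96614176    4.83319006   30.11853841] [-3.14177152 -0.74232268 -0.10452345]
```

View pics/w4.png

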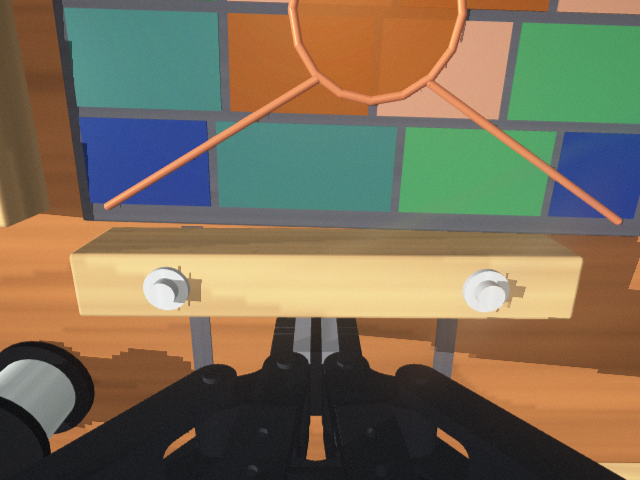

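```bash
python3 -m inch '[[[0,0,0],[0,2,0],1],[[0,0,0],[0,3,0],1],[[0,0,0],[0,4,0],1],[[0,0,0],[0,5,0],1],[[0,0,0],[0,6,0],1],[[0,0,0],[0,6,0],1]]'; python3 -m inch '[[[0,0,0],[0,1,0],1],[[0,0,0],[0,2,0],1],[[0,0,0],[0,3,0],1],[[0,0,0],[0,3,0],1]]'
```

```text
clock: 5.22
position: [0.4885, -0.057, 0.0301]
ee_rot: [0.471, 0.528, -0.469, 0.528]
ft_force: [-4.9, -0.4, 2.5]
grip_width: 0.002
clock: 5.72
position: [0.4886, -0.057, 0.0297]
ee_rot: [0.47, 0.529, -0.471, 0.526]
ft_force: [-19.9, -1.8, 14.5]
grip_width: 0.003
```

Force jumped to 20 N with no motion, so this looks like the stop. I'll check it against the left batten's end.

```bash
python3 - <<'E'
from h import *
from workcell import readout,camera
o=readout.get_obs(); c=camera("wrist")
cv2.imwrite("pics/w5.png",c["pixels"][:,:,::-1]);pickle.dump((o,c),open("w5.pkl","wb"))
print(wj(o["position"]),o["ft_force"])
c=camera("scene");pickle.dump(c,open("s5.pkl","wb"));cv2.imwrite("pics/s5.png",cv2.resize(c["pixels"][165:365,205:420],None,fx=3,fy=3,interpolation=cv2.INTER_CUBIC)[:,:,::-1])
E
```

```text
[-101.09241169    4.81643165   29.70951862] [-19.8552353   -1.76307936  14.46312578]
```

View pics/w5.png

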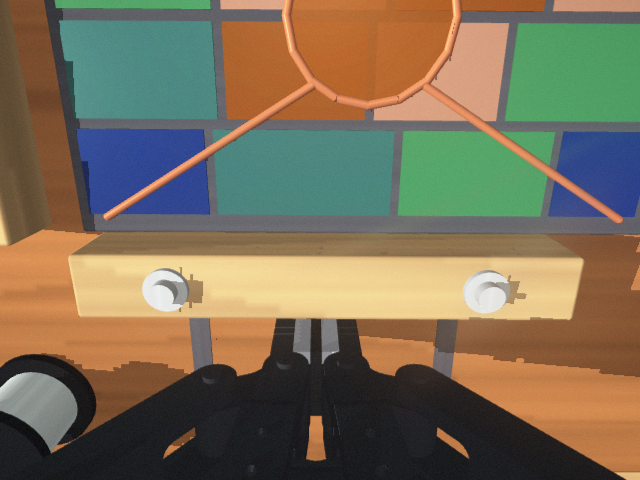

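View pics/s5.png

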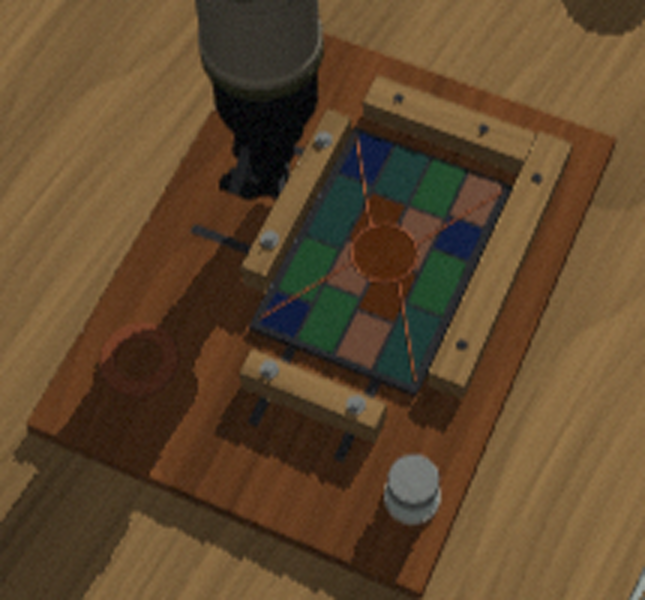

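```bash
python3 - <<'E'
from h import *
c=pickle.load(open("s5.pkl","rb"))
f=lambda uv,z:[wj(p).round(1)[:2] for p in plane(c,np.array(uv)/3+[205,165]-0.33,z)]
print("bolts before",f([(274,122),(219,220)],.054))
print("bolts now",f([(322,141),(268,241)],.054))
print("left batten near end z.042",f([(380,78),(364,104)],.042))
print("inner fence top edge",f([(351,122),(273,274)],.049),"far batten inner edge",f([(530,158),(433,382)],.042))
print("far batten screws", f([(536,178),(462,345)],.042))
print("panel corners",f([(356,130),(513,186),(418,389),(251,327)],.026))
o,c=pickle.load(open("w5.pkl","rb"))
g=lambda uv,z:[wj(p).round(1)[:2] for p in wplane(o,c,uv,z)]
print("w: inner edge",g([(104,256),(575,257)],.049),"outer",g([(80,317),(572,318)],.049),"bolts",g([(168,290),(487,292)],.055))
E
```

```text
bolts before [array([-122.3,   50.7]), array([-121.6,  -48.9])]
bolts now [array([-79.3,  49.9]), array([-78.8, -50.3])]
left batten near end z.042 [array([-65., 133.]), array([-66.5, 103.7])]
inner fence top edge [array([-67.,  79.]), array([-64.1, -72.4])] far batten inner edge [array([ 77.2, 110.3]), array([  81.6, -102.9])]
far batten screws [array([88.3, 94.5]), array([ 89.8, -66.1])]
panel corners [array([-66.5,  87.3]), array([71.9, 89.6]), array([  71.3, -105.8]), array([ -66. , -110.1])]
w: inner edge [array([-69.1,  69.8]), array([-68.2, -75.4])] outer [array([-90.3,  80.7]), array([-89.3, -78.6])] bolts [array([-77.6,  48.9]), array([-77.4, -47.2])]
```

Home is confirmed: the fence's inner edge reads x = -65.6, the batten end -65.7, so they are aligned. Bolt travel was about 43 mm. Now I'll back off, rise, and move to the right side with a quarter turn so the same finger face does the pushing.

```bash
python3 -m inch '[[[0,0,0],[0,-15,0],1],[[0,0,0],[0,-30,0],1],[[0,0,0],[-50,-30,0],1],[[0,0,0],[-100,-30,0],1],[[0,0,0],[-140,-30,20],1],[[0,0,0],[-140,-30,20],1]]'
python3 - <<'E'
from h import *
from workcell import readout,camera
o=readout.get_obs();print(wj(o["position"]),o["ft_force"],o["joint_pos"])
print(need(o,jw(2,-200,160),down(.107)))
E
```

```text
clock: 6.58
position: [0.4638, -0.0821, 0.1729]
ee_rot: [0.471, 0.526, -0.471, 0.528]
ft_force: [0.4, -1.2, -0.0]
grip_width: 0.001
[-128.47036706  -17.41514593  172.93287739] [ 0.36531905 -1.18945463 -0.03050702] [ 0.74644203  0.08205799 -0.68915841  1.90176302  0.05783432  1.17466108
 -1.42143675]
(array([ 13.5, 129.4, 183.3]), array([-89.7,   0.2,  -0. ]))
```

```bash
python3 -m inch '[[[-10,0,0],[0,20,50],1],[[-20,0,0],[0,50,100],1],[[-30,0,0],[0,80,150],1],[[-40,0,0],[0,110,183],1],[[-50,0,0],[0,129,183],1],[[-60,0,0],[0,129,183],1],[[-70,0,0],[0,129,183],1],[[-80,0,0],[0,129,183],1],[[-90,0,0],[0,129,183],1],[[-90,0,0],[0,129,183],1]]'
python3 - <<'E'
from h import *
from workcell import readout,camera
o=readout.get_obs();c=camera("wrist");print(wj(o["position"]),o["ft_force"],o["joint_pos"])
cv2.imwrite("pics/w6.png",c["pixels"][:,:,::-1]);pickle.dump((o,c),open("w6.pkl","wb"))
print(need(o,jw(2,-200,30),down(.107)))
E
```

```text
clock: 7.82
position: [0.6124, -0.2488, 0.1725]
ee_rot: [-0.04, 0.705, 0.04, 0.707]
ft_force: [-0.8, 1.2, 0.8]
grip_width: 0.003
[   1.53476699 -199.06116828  172.46828758] [-0.83175475  1.1562484   0.78601015] [ 0.86471048  0.5651632  -0.78885366  1.40144169  0.40111186  1.33715967
  0.17505463]
(array([142.5,  -0.9,   0.2]), array([0.3, 0.1, 0. ]))
```

View pics/w6.png

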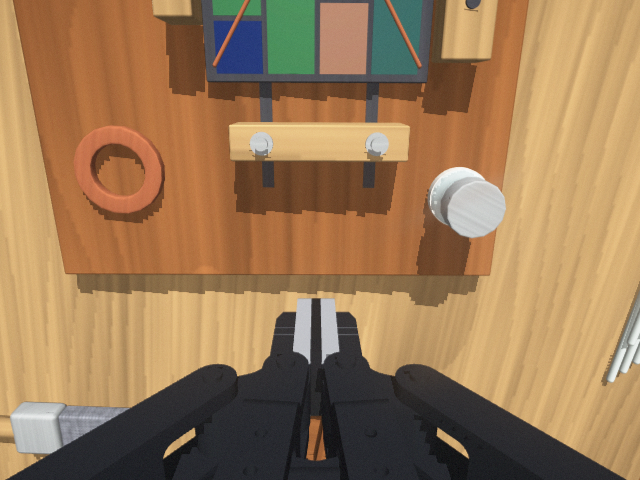

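```bash
python3 - <<'E'
from h import *
o,c=pickle.load(open("w6.pkl","rb"))
g=lambda uv,z:[wj(p).round(1)[:2] for p in wplane(o,c,uv,z)]
print("outer",g([(231,160),(408,160)],.049),"bolts",g([(261,145),(377,145)],.055),"jar lid",g([(474,208)],.06),"roll",g([(118,169)],.022))
print(wplane(o,c,[(474,208)],.06))
E
python3 -m inch '[[[0,0,0],[50,4,-3],1],[[0,0,0],[90,4,-3],1],[[0,0,0],[120,4,-3],1],[[0,0,0],[142,4,-3],1],[[0,0,0],[142,4,-3],1]]'
python3 - <<'E'
from h import *
from workcell import readout,camera
o=readout.get_obs();c=camera("wrist");print(wj(o["position"]),o["ft_force"])
cv2.imwrite("pics/w7.png",c["pixels"][:,:,::-1])
E
```

```text
outer [array([ -50.7, -158.2]), array([  58.7, -157.7])] bolts [array([ -31.1, -148.4]), array([  38.2, -148. ])] jar lid [array([  99. , -185.3])] roll [array([-133.4, -168.6])]
[[ 0.70783089 -0.22466803  0.06      ]]
clock: 8.5
position: [0.6085, -0.2449, 0.0292]
ee_rot: [-0.038, 0.706, 0.038, 0.706]
ft_force: [0.4, 0.0, -0.0]
grip_width: -0.003
[  -1.97919822 -194.73446011   29.17212339] [ 0.42964136  0.03240636 -0.01063003]
```

View pics/w7.png

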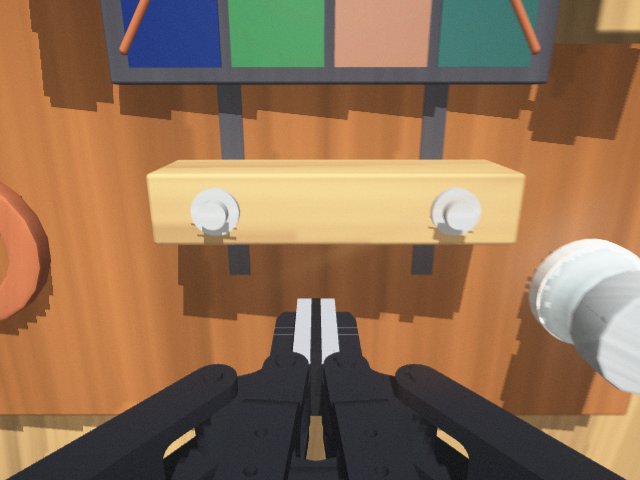

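Fingers are at about (316,300), centred on the side fence (edge at row 243) and clear of the jar. Pushing.

```bash
python3 -m inch '[[[0,0,0],[0,8,0],1],[[0,0,0],[0,15,0],1],[[0,0,0],[0,20,0],1],[[0,0,0],[0,25,0],1],[[0,0,0],[0,29,0],1],[[0,0,0],[0,33,0],1],[[0,0,0],[0,37,0],1],[[0,0,0],[0,41,0],1],[[0,0,0],[0,44,0],1],[[0,0,0],[0,47,0],1]]'; python3 -m inch '[[[0,0,0],[0,2,0],1],[[0,0,0],[0,4,0],1],[[0,0,0],[0,6,0],1],[[0,0,0],[0,8,0],1]]'
python3 - <<'E'
from h import *
from workcell import readout,camera
o=readout.get_obs();c=camera("wrist");print(wj(o["position"]),o["ft_force"])
cv2.imwrite("pics/w8.png",c["pixels"][:,:,::-1])
E
```

```text
clock: 9.8
position: [0.6044, -0.1982, 0.0308]
ee_rot: [-0.038, 0.705, 0.038, 0.707]
ft_force: [1.0, -2.0, 0.4]
grip_width: 0.002
clock: 10.3
position: [0.6035, -0.1905, 0.0308]
ee_rot: [-0.038, 0.705, 0.038, 0.707]
ft_force: [1.4, -3.6, 0.4]
grip_width: -0.002
[  -1.11108654 -140.20386225   30.76436598] [ 1.38009424 -3.59085025  0.43251317]
```

View pics/w8.png

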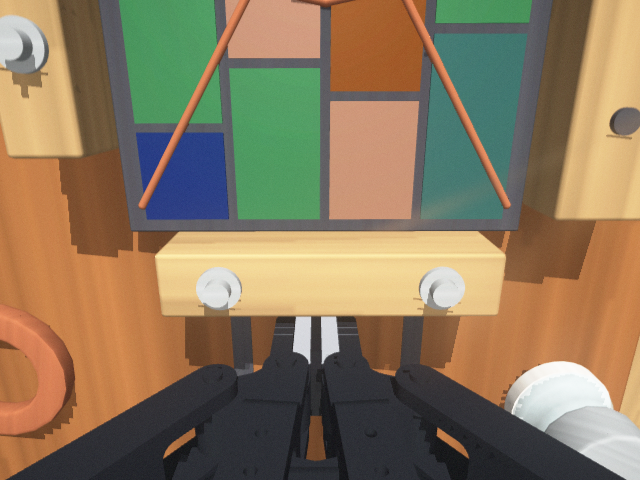

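The side fence is at the panel's edge, with about 9 mm left. Continuing in 1–2 mm steps.

```bash
python3 -m inch '[[[0,0,0],[0,2,0],1],[[0,0,0],[0,3,0],1],[[0,0,0],[0,4,0],1],[[0,0,0],[0,5,0],1],[[0,0,0],[0,6,0],1],[[0,0,0],[0,7,0],1]]'; python3 -m inch '[[[0,0,0],[0,1,0],1],[[0,0,0],[0,2,0],1],[[0,0,0],[0,3,0],1],[[0,0,0],[0,3,0],1]]'
```

```text
clock: 11.1
position: [0.6027, -0.1831, 0.0307]
ee_rot: [-0.038, 0.705, 0.038, 0.707]
ft_force: [1.0, -3.3, 1.4]
grip_width: -0.004
clock: 11.6
position: [0.6026, -0.1828, 0.0308]
ee_rot: [-0.039, 0.705, 0.036, 0.707]
ft_force: [3.8, -10.6, -1.3]
grip_width: 0.002
```

```bash
python3 -m inch '[[[0,0,0],[0,3,0],1],[[0,0,0],[0,5,0],1],[[0,0,0],[0,5,0],1]]'; python3 - <<'E'
from h import *
from workcell import readout,camera
o=readout.get_obs();c=camera("wrist");print(wj(o["position"]),o["ft_force"])
cv2.imwrite("pics/w9.png",c["pixels"][:,:,::-1]);pickle.dump((o,c),open("w9.pkl","wb"))
E
```

```text
clock: 11.98
position: [0.6026, -0.1828, 0.0309]
ee_rot: [-0.039, 0.705, 0.033, 0.708]
ft_force: [5.5, -17.0, -3.5]
grip_width: 0.004
[  -1.20831981 -132.37637129   30.92983672] [  5.51111022 -16.98839886  -3.52946581]
```

View pics/w9.png

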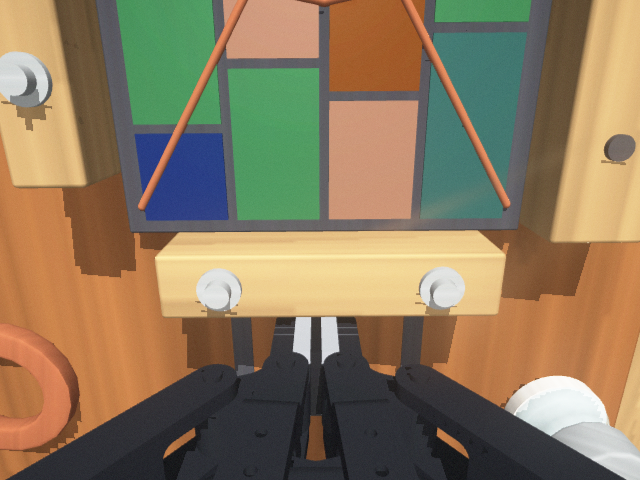

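Solid stop (17 N, no motion). Backing off, rising and looking again.

```bash
python3 -m inch '[[[0,0,0],[0,-10,0],1],[[0,0,0],[0,-30,0],1],[[0,0,0],[-5,-50,0],1],[[0,0,0],[-50,-60,0],1],[[0,0,0],[-100,-70,0],1],[[0,0,0],[-150,-110,0],1],[[0,0,0],[-170,-160,-20],1],[[0,0,0],[-170,-210,-40],1],[[0,0,0],[-170,-210,-40],1]]'
python3 - <<'E'
from h import *
from workcell import readout,camera
for n,s in (("top",np.s_[160:310,245:430]),("scene",np.s_[165:365,205:420])):
    c=camera(n);pickle.dump(c,open(n+"9.pkl","wb"));k=4 if n=="top" else 3
    cv2.imwrite(f"pics/{n}9.png",cv2.resize(c["pixels"][s],None,fx=k,fy=k,interpolation=cv2.INTER_CUBIC)[:,:,::-1])
E
```

```text
clock: 13.15
position: [0.5803, -0.4013, 0.2023]
ee_rot: [-0.037, 0.705, 0.029, 0.707]
ft_force: [0.9, 0.7, -0.8]
grip_width: 0.004
```

View pics/top9.png

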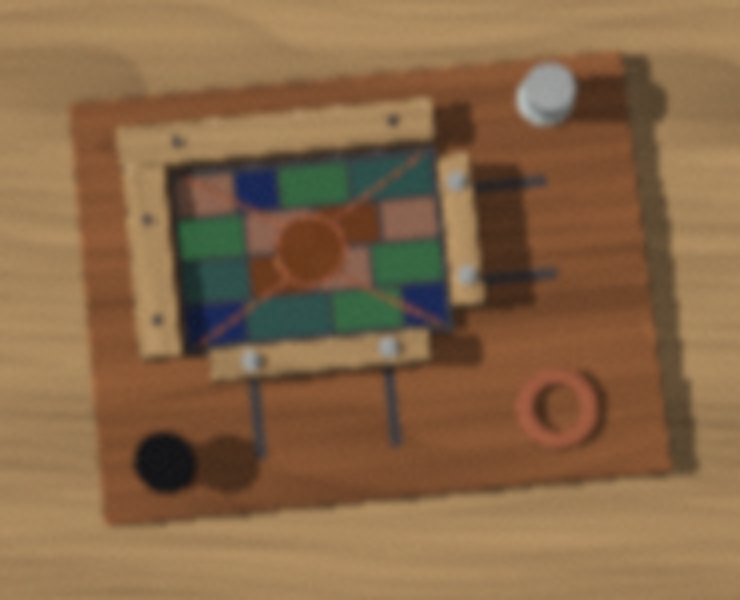

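View pics/scene9.png

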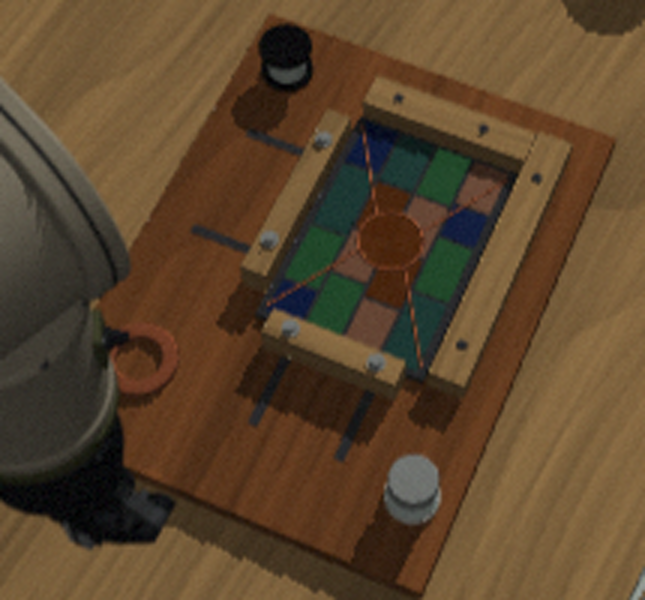

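```bash
python3 - <<'E'
from h import *
c=pickle.load(open("top9.pkl","rb"))
f=lambda uv,z:[wj(p).round(1)[:2].tolist() for p in plane(c,np.array(uv)/4+[245,160]-0.375,z)]
print("near bolts",f([(252,360),(390,346)],.055),"side bolts",f([(457,181),(467,275)],.055))
print("batten screws far",f([(178,141),(392,120)],.042),"left",f([(148,219),(157,320)],.042))
c=pickle.load(open("scene9.pkl","rb"))
f=lambda uv,z:[wj(p).round(1)[:2].tolist() for p in plane(c,np.array(uv)/3+[205,165]-0.33,z)]
print("near bolts",f([(322,141),(268,241)],.054),"side",f([(290,330),(375,363)],.054),"screws far",f([(536,178),(462,345)],.042),"left",f([(398,98),(482,129)],.042))
from workcell import readout; print(readout.get_obs()["ft_force"])
a=pickle.load(open("top0.pkl","rb"))["pixels"].astype(int);b=pickle.load(open("top9.pkl","rb"))["pixels"].astype(int)
d=np.abs(a-b).sum(2)
for n,s in dict(jar=np.s_[174:194,372:392],roll=np.s_[250:274,373:398],spool=np.s_[266:286,277:297],mug=np.s_[188:225,145:190],hammer=np.s_[245:335,125:187],tray=np.s_[186:230,437:472],brush=np.s_[258:330,452:475]).items(): print(n,d[s].mean().round(1))
E
```

```text
near bolts [[-80.5, 51.4], [-79.8, -49.3]] side bolts [[36.7, -110.4], [-33.3, -110.3]]
batten screws far [[89.0, 91.1], [89.5, -68.4]] left [[32.6, 118.3], [-42.9, 118.2]]
near bolts [[-79.3, 49.9], [-78.8, -50.3]] side [[-30.6, -112.2], [38.2, -111.2]] screws far [[88.3, 94.5], [89.8, -66.1]] left [[-43.4, 120.6], [31.4, 120.5]]
[ 1.18171632  0.30474712 -0.11985367]
jar 3.3
roll 3.4
spool 4.0
mug 3.4
hammer 3.3
tray 76.6
brush 121.3
```

Screw-to-bolt spacing is 169.3 mm (169 when home) in x and 228.6 mm (229) in y, so both fences are home. The tray and brush patches changed, probably because the arm covers them; I'll check the full view.

```bash
python3 -m inch '[[[0,0,0],[-60,0,-40],1],[[0,0,0],[-100,0,-100],1],[[0,0,0],[-100,0,-150],1],[[0,0,0],[-100,0,-150],1]]'; python3 - <<'E'
from workcell import camera
import cv2
for n in("top","scene"): cv2.imwrite(f"pics/{n}10.png",camera(n)["pixels"][:,:,::-1])
E
```

```text
clock: 13.75
position: [0.43, -0.4108, 0.3034]
ee_rot: [-0.038, 0.705, 0.031, 0.707]
ft_force: [1.4, 0.2, -0.2]
grip_width: -0.003
```

View pics/top10.png

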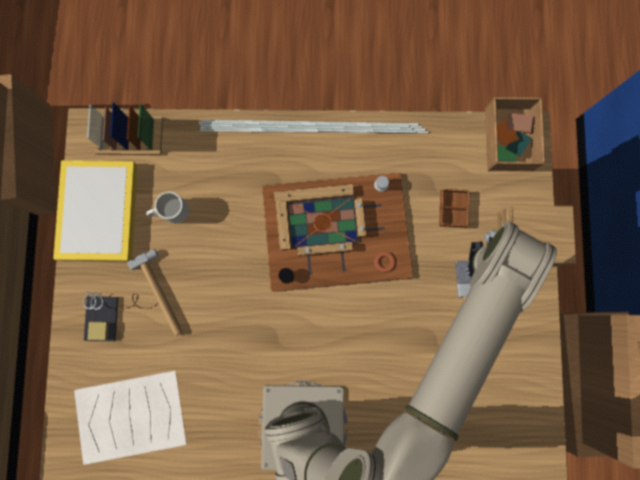

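View pics/scene10.png

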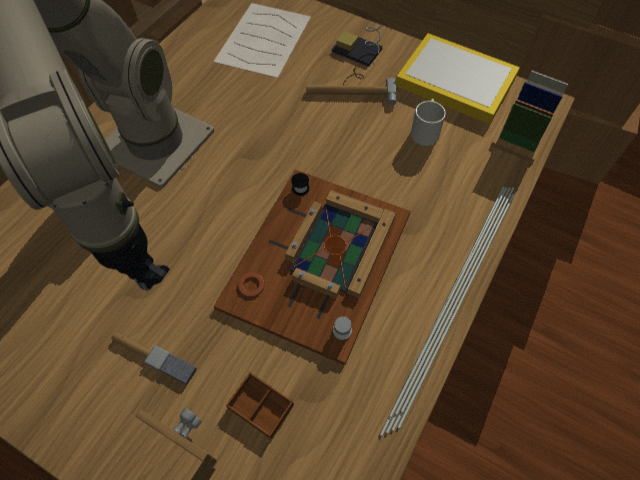

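The tray (scene 260,405) and brush (scene 165,362) are where they started, the panel is squared up, and the arm is clear of everything. Handing in.

```bash
python3 -c "
from workcell import manip; print(manip.hand_in())"
```

```text
the job is handed in; nothing more can be done
None
```

I pushed the near fence home first, then the right-hand one, using the shut fingertips on their outer faces. The panel now lies square in the corner of the two battens. I handed the job in at about 14 s, with the arm clear of everything.

- **Stops:** each fence ended on a solid stop, with no further motion as the wrist force rose to about 25 N (near) and 18 N (right-hand).
- **Fence positions:** in the top view, the spacing from batten screws to fence bolts was 169.3 mm in x (169 when home) and 228.6 mm in y (229 when home). The near fence did not move back during the side push.
- **Disagreement:** the scene camera gave about 232 mm for the y spacing. I put the extra 3 mm down to its pixel and calibration error, because the stop force and the top view agree.
- **Jig position:** my measured jig origin was about 3 mm off in x between views, so I used relative distances and contact force instead.
- **Glass:** the fingers never came near the panel; only the fences moved it.
- **Other things:** jar, roll, spool, mug and hammer showed no change between the first and last top pictures. The arm partly covered the tray and brush in the top view I compared, so I checked them by eye in the last scene picture, where both stand where they started.

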